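# Make up a front-door order and a rim-latch order from the locksmith's stock

## Robot

A 6-joint arm with a two-finger parallel gripper is mounted at the origin on the work surface. World frame = base frame: x ahead of the robot, y to its left, z up, the work surface at z = 0. Lengths are in m, angles in rad, forces in N, time in s.
With the tool pointing down it reaches from about 0.325 to 0.75 m from the base axis. Payload 7.6 kg.
Tool frame: the origin (TCP) lies on the centre line of the jaws, within the pads' length; the fingertips stand 19 mm ahead of it and the grasp point (between the pads) is the TCP (robot.tip_reach is the distance from the TCP to the fingertips, in m); z points along the fingers, y is the direction in which the jaws open and shut (so a half turn about z gives the same grasp; the last joint's range is limited). The gripper opens to 85 mm and grips with 20 to 120 N. Pads are 22 mm wide; open, the fingers measure 114 mm over their backs; the gripper's body (76 mm by 85 mm) begins 54 mm behind the grasp point. The pads swing forward as they close: fully open they stand 13 mm farther back than shut.
Start: joints at [1.25, 0.052, 1.401, -0, 1.689, -0.07], TCP at [0.13, 0.509, 0.25] pointing down, gripper open.
Joint ranges: [-2.9, 2.9], [-0.91, 2.17], [0.12, 2.37], [-1.06, 4.2], [0.26, 2.73], [-2.93, 2.93]. Speed limits (rad/s): [2.57, 2.57, 3.01, 3.14, 3.14, 3.14].

## Interface

Orientations are given as a unit quaternion [w, x, y, z].
In Python, from cell import robot gives the robot as it stands.
- The arm moves only by the shell command python3 -m handwheel 'ROWS' [FORCE]. ROWS is JSON, a list of rows, each a list of 7 numbers: the shift along the tool's x, y, z in m, then the turn, a rotation vector about the tool's x, y, z in rad, then the gripper's target within -1 to 1 (shut at 1, half-way at 0, fully open at -1). A call has 1 to 8 rows; each row is the pose to reach, as a shift and turn from the pose measured when the call began, along the tool's axes at that moment; what a row does not reach only later rows make up. A row lasts 1/10 s, in which the tool goes at most 50 mm and 8.59 degrees, less where a joint would pass 70% of its speed; a pose out of reach is approached as far as the arm can. A call with a gripper value outside its range is refused whole. The fingers move at their own pace and stop on an object; FORCE is the grip in N (left out, the last holds). Time passes only in rows, so rows that repeat a pose let the fingers close. It gives the time, the measured TCP pose, the force and the opening at its end, in the units of the state.
- robot.get_obs(): the state, without advancing time (a new reading comes with each control period).
- robot.grab_frame(name): name is "side" or "top" or "wrist"; returns a dict with "frame" (420x560x3 uint8, blue, green, red), "camera_matrix" (3x3 intrinsics, pixels), "distortion" ([k1, k2, p1, p2, k3] as OpenCV has them; the pictures are not rectified), "extrinsics" (4x4, takes a point from world to camera coordinates); the wrist camera has in their place "hand_eye" (4x4, takes a point from camera to tool coordinates, whose origin is the TCP and whose axes are the flange's). Camera axes: x right, y down, z forward; pixel columns grow to the right and rows downward; lengths in m; the calibration is good to about 2 mm. A picture is of the moment at which its call begins: read the wrist's pose just before it. There is no depth.
- robot.job_done(): hands the job in, once; it reports no verdict.
The state is a dict: "time_s": time; "joints": joint angles; "joint_velocities": joint speeds; "effort": joint torques, N m; "tool_pos": TCP position; "orientation": TCP orientation; "contact_force": force on the tool from outside, world axes, zero at the start; "torque": the same for the moment, N m; "width": finger opening in m.
Only numpy, scipy, OpenCV 4.12 (cv2) and the standard library are available. Lean on these libraries where they do the work, as an engineer would, in place of code of your own. Each camera call takes 0.05 s, during which the arm holds its last target. There are 200 camera calls.

## Task

Make up two customers' orders from the lock parts lying on the bench: put the long double cylinder and the door knob in the long narrow tray, and the rim latch, its box keep and the round rim cylinder in the squarer tray. Set every part down on the tray's floor the same way up as it lies now, none leaning on the rim or on top of another, and leave the short half cylinder and the padlock where they are in the stock.

Things in the scene. Friction and masses are not known exactly. Their poses are not given: they have to be found in the camera images.
- double_c (a point): Centre of the long double cylinder (loose, bright steel, 0.19 kg) on its flank: 70 mm along its x, 33 mm across y, 17 mm high; from above a rectangle with a 10 mm darker cam gap at mid-length, a keyway in each end. The 17 mm round barrel is its -y side, the 10 mm flat blade its +y side. This point: mid-length, mid-width, 8.5 mm above the underside; z up. Pinch across the 33 mm width at mid-length.
- knob_c (a point): Centre of the door knob (loose, bright steel, 0.30 kg): round, standing on its 48 mm rose with its axis (z) up, 50 mm high; the drum, from 22 to 45 mm above its underside, is 50 mm in diameter, above a 24 mm neck. This point is on the axis, 25 mm above its underside.
- latch_c (a point): Centre of the rim latch (loose, grey case, 0.38 kg) on its back: case 84 mm along its x, 58 mm along y, 28 mm high; a brass bolt 24 mm wide sticks 12 mm out of the +x end. On the middle of its upper face a rigid brass turn knob, 28 mm diameter, from 28 to 46 mm above the underside: a handy grip. This point: on the turn knob's axis, 23 mm above the underside; z up.
- keep_c (a point): Centre of the box keep that belongs to the rim latch (loose, grey painted, 0.13 kg): a small hollow box 58 mm along its own x, 28 mm along y, 26 mm high, with a bolt opening 26 mm wide in the middle of its +y side and two screw heads on top; this point is 13 mm above its underside. z up. Pinch it across its 28 mm width.
- rim_cyl_c (a point): Centre of the round rim cylinder (loose, brass, 0.15 kg), standing on its face with its axis (z) up: a flange 36 mm in diameter and 4 mm thick at the bottom, above it a 30 mm diameter body up to 32 mm, and on top a flat steel tail bar 8 x 2.5 mm rising to 58 mm. This point is on the axis, 16 mm above its underside.
- half_c (a point): Centre of the short half cylinder, which stays in the stock (loose, bright steel, 0.11 kg): like the double cylinder but only 40 mm long and with a keyway in one end only; lying on its flank, 33 mm wide, 17 mm high; this point is 8.5 mm above its underside, in the middle of length and width. Long axis x.
- padlock_c (a point): A point in the middle of the padlock, which stays in the stock (loose, brass body 34 x 40 mm, 16 mm thick, with a bright steel shackle), lying flat, 62 mm long along its own x with the shackle to +x; 8 mm above its underside.
- long_tray: The long narrow order tray for the front-door order, grey plastic, open, it does not slide: 208 mm long along its own x, 110 mm wide along y, 12 mm high; walls 4 mm thick, so 200 x 102 mm inside. Origin at the centre of its underside, on the bench; the inner floor lies 4 mm above it.
- square_tray: The squarer order tray for the rim-latch order, grey plastic, open, it does not slide: 168 mm along its own x, 158 mm along y, 12 mm high; walls 4 mm thick, so 160 x 150 mm inside. Origin at the centre of its underside, on the bench; the inner floor lies 4 mm above it.
Not all that is in view belongs to the job. What is shaped like the part that bears knob_c but green, orange or red is not meant.

How it is judged:
By the outcome, as a careful person would: the job done as asked, in the order asked, and still so for the second after the job is handed in, with the robot touching nothing.
It also fails if it takes over 120 s, if anything falls off the work surface, if the arm or the gripper's body presses on something with over 40 N, if the wrist force passes 120 N, or if a joint passes its speed limit or range.

## Working session

There is one attempt and no reset: what is moved stays moved. The work goes in short steps, Python scripts to look and compute and a shell command to move; the robot and the scene stay as the last step left them, time stands still between calls to the robot, and variables do not carry over. Pictures are saved under pics/ and viewed, about 12 in all and at most 16, crops included, and the job is handed in when it is done.

```bash
mkdir -p pics; ls; python3 - <<'E'
from cell import robot
import cv2,numpy as np
o=robot.get_obs(); print(o)
for n in("top","side"):
    f=robot.grab_frame(n); cv2.imwrite(f"pics/{n}0.png",f["frame"]); print(n,f["camera_matrix"],f["distortion"],f["extrinsics"])
    np.savez(f"{n}.npz",K=f["camera_matrix"],D=f["distortion"],E=f["extrinsics"],frame=f["frame"])
im=np.load("top.npz")["frame"]; cv2.imwrite("pics/top0b.png",cv2.resize(im,(800,600),interpolation=cv2.INTER_CUBIC))
E
```

```text
pics
{'time_s': 0.0, 'joints': array([ 1.24973490e+00,  5.28460919e-02,  1.40176403e+00, -4.86002299e-06,
        1.68861354e+00, -7.03012917e-02]), 'joint_velocities': array([-0.00039164,  0.00157308,  0.00032472,  0.00157358,  0.0010687 ,
        0.00073654]), 'effort': array([-8.24723829e-04, -3.81663930e+01, -3.60188878e+01, -9.73131728e-05,
        6.05051871e-03, -2.00476939e-05]), 'tool_pos': array([0.13016292, 0.50831343, 0.24944769]), 'orientation': array([-1.56195647e-04,  1.25052066e-01,  9.92149845e-01, -8.00412309e-04]), 'contact_force': array([-0.01205989, -0.62658297,  0.11670959]), 'torque': array([-0.01992514, -0.01378633, -0.00453773]), 'width': 0.0850811070986242}
top [[523.25116472   0.         283.64575771]
 [  0.         523.25116472 211.59989469]
 [  0.           0.           1.        ]] [-0.10802222  0.          0.          0.          0.        ] [[-0.0161456  -0.99981604  0.01035402  0.01179671]
 [-0.98800198  0.01436237 -0.15377196  0.50759114]
 [ 0.15359496 -0.01271254 -0.98805211  0.9864926 ]
 [ 0.          0.          0.          1.        ]]
side [[442.59931544   0.         278.5884291 ]
 [  0.         442.59931544 211.70986477]
 [  0.           0.           1.        ]] [-0.00207156  0.          0.          0.          0.        ] [[ 0.98302417 -0.18346207  0.00226722 -0.52523522]
 [-0.11826106 -0.64301581 -0.75666703  0.09622244]
 [ 0.14027756  0.74355386 -0.6537965   0.83734388]
 [ 0.          0.          0.          1.        ]]
```

View pics/top0b.png

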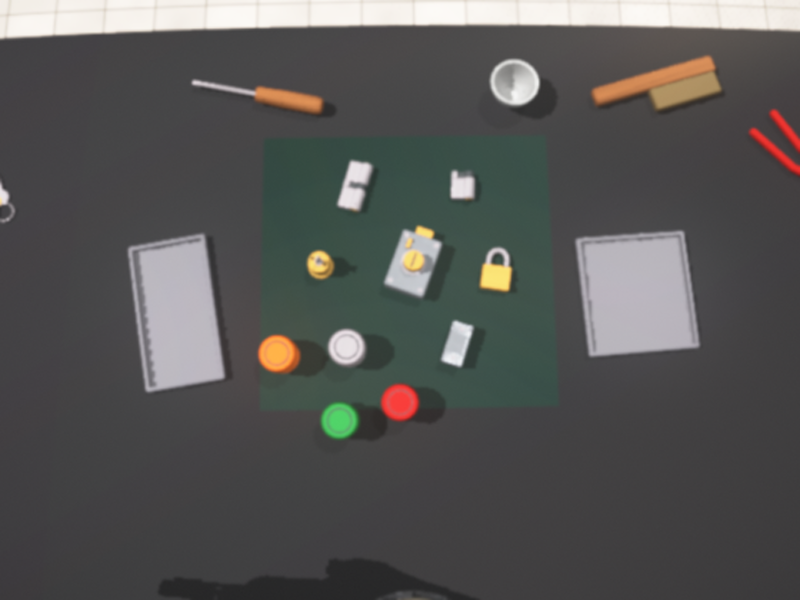

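View pics/side0.png

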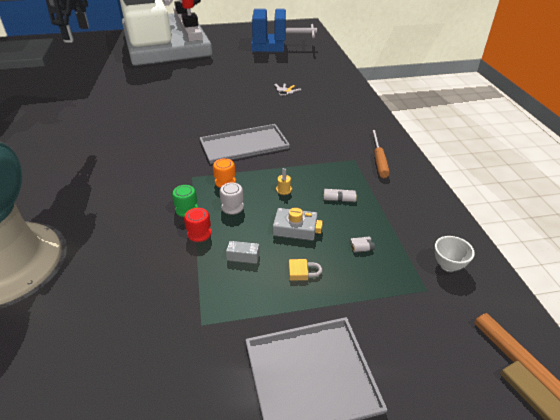

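The top view (800x600) shows the double at (355,185), half (462,185), rim cylinder (320,264), latch (413,262) with its bolt upward, padlock (497,272), keep (458,343) and steel knob (346,348). The long tray is at (177,313) and the square tray at (637,293). The side view agrees, with the coloured knobs next to the steel one.

```bash
cat > h.py <<'E'
from cell import robot
import cv2,numpy as np
from scipy.spatial.transform import Rotation as R
def ray(px,K,D,E,h):
    p=cv2.undistortPoints(np.float64(px).reshape(-1,1,2),K,D).reshape(-1,2)
    d=np.c_[p,np.ones(len(p))]@E[:3,:3]; c=-E[:3,:3].T@E[:3,3]
    return (c+d*((h-c[2])/d[:,2])[:,None])[:,:2]
def rect(c,K,D,E,h):
    w=ray(c.reshape(-1,2),K,D,E,h).astype(np.float32)
    (x,y),(a,b),_=r=cv2.minAreaRect(w*1000)
    q=cv2.boxPoints(r); e=[q[1]-q[0],q[2]-q[1]]; L=max(e,key=np.linalg.norm)
    return np.round([x,y],1),np.round([max(a,b),min(a,b)],1),round(np.degrees(np.arctan2(L[1],L[0]))%180,1)
def toolrot():
    o=robot.get_obs(); q=o["orientation"]; return o,R.from_quat(np.r_[q[1:],q[0]])
def go(x,y,z,jaw):
    """shift/turn in tool axes to put TCP at x,y,z (m), pointing down, jaw line (tool y) at angle jaw deg (mod 180) in world"""
    o,T=toolrot(); best=None
    for k in(0,180):
        a=np.radians(jaw+k); Y=np.array([np.cos(a),np.sin(a),0]); Z=np.array([0,0,-1.]); 
        G=R.from_matrix(np.c_[np.cross(Y,Z),Y,Z]); rv=(T.inv()*G).as_rotvec()
        print("shift",np.round(T.inv().apply(np.array([x,y,z])-o["tool_pos"]),4),"turn",np.round(rv,3),"j6 now",round(o["joints"][5],2),"j1",round(o["joints"][0],2))
E
python3 - <<'E'
from h import *
print("tip",robot.tip_reach)
d=np.load("top.npz");K,D,E,im=d["K"],d["D"],d["E"],d["frame"]
g=cv2.cvtColor(im,cv2.COLOR_BGR2HSV); m=((g[...,2]>115)).astype(np.uint8)*255
cs,_=cv2.findContours(m,cv2.RETR_EXTERNAL,cv2.CHAIN_APPROX_NONE)
names={"double":(355,185,.0085),"half":(462,185,.0085),"rim":(320,264,.016),"latch":(413,262,.014),"padlock":(497,272,.008),"keep":(458,343,.013),"knob":(346,348,.034),"long":(177,313,.010),"square":(637,293,.010),"orange":(278,353,.034),"red":(400,402,.034),"green":(340,420,.034)}
for n,(u,v,h) in names.items():
    for c in cs:
        if cv2.contourArea(c)>40 and cv2.pointPolygonTest(c,(u*.7,v*.7),False)>=0: print(n,*rect(c,K,D,E,h))
hs=cv2.inRange(g,(15,100,80),(35,255,255)); cs,_=cv2.findContours(hs,cv2.RETR_EXTERNAL,cv2.CHAIN_APPROX_NONE)
for c in cs:
    if cv2.contourArea(c)>20: print("yellow",np.round(c.reshape(-1,2).mean(0)/.7),*rect(c,K,D,E,.046))
E
```

```text
tip 0.019
double [687.4  74.9] [75.5 35.2] 163.6
half [685.1 -81. ] [43.1 33.4] 178.1
rim [567.6 124.5] [41.7 36.1] 26.2
latch [574.3  -9.5] [98.3 59.9] 159.4
padlock [ 560.2 -127.3] [63.  43.8] 170.7
keep [453.5 -67.3] [62.2 31.7] 161.8
knob [448.3  86.1] [50.1 49.7] 26.0
long [504.4 331.5] [212.8 114.6] 9.4
square [ 522.7 -328.8] [172.6 163. ] 3.7
orange [441.2 179.2] [57.2 50.9] 89.3
red [372.5  14.3] [50.2 50. ] 62.6
green [349.1  95.5] [48.3 46. ] 89.3
yellow [276. 353.] [441.1 179.3] [40.9 40.7] 89.3
yellow [495. 277.] [ 540.5 -120.3] [42.7 37.4] 80.8
yellow [413. 261.] [564.4  -7.4] [26.1 23.6] 179.1
yellow [320. 265.] [561.3 120.4] [40.2 35.4] 180.0
yellow [424. 231.] [606.4 -24.2] [26.5 11.2] 68.1
yellow [684.  90.] [ 816.3 -411.4] [109.1  35.4] 107.4
```

```bash
python3 -c "
from h import *
go(.6874,.0749,.2,73.6)"
```

```text
shift [-0.6473 -0.2815  0.0499] turn [-0.001 -0.     0.035] j6 now -0.07 j1 1.25
shift [-0.6473 -0.2815  0.0499] turn [ 0.000e+00 -2.000e-03 -3.106e+00] j6 now -0.07 j1 1.25
```

```bash
python3 -m handwheel '[[-0.3237,-0.1407,0.025,0,0,0.018,-1],[-0.3237,-0.1407,0.025,0,0,0.018,-1],[-0.3237,-0.1407,0.025,0,0,0.018,-1],[-0.3237,-0.1407,0.025,0,0,0.018,-1],[-0.3237,-0.1407,0.025,0,0,0.018,-1],[-0.3237,-0.1407,0.025,0,0,0.018,-1],[-0.3237,-0.1407,0.025,0,0,0.018,-1],[-0.3237,-0.1407,0.025,0,0,0.018,-1]]' 60; python3 -c "
from h import *
go(.6874,.0749,.2,73.6)"
```

```text
time_s: 0.9
tool_pos: [0.4118, 0.288, 0.2235]
orientation: [-0.0, 0.137, 0.991, -0.002]
contact_force: [-0.0, 0.7, -0.1]
width: 0.0853
shift [-0.3231 -0.1302  0.0239] turn [-0.004 -0.     0.011] j6 now -0.76 j1 0.54
shift [-0.3231 -0.1302  0.0239] turn [ 0.    -0.006 -3.13 ] j6 now -0.76 j1 0.54
```

```bash
python3 -m handwheel '[[-0.323,-0.13,0.024,0,0,0.011,-1],[-0.323,-0.13,0.024,0,0,0.011,-1],[-0.323,-0.13,0.024,0,0,0.011,-1],[-0.323,-0.13,0.024,0,0,0.011,-1],[-0.323,-0.13,0.024,0,0,0.011,-1],[-0.323,-0.13,0.024,0,0,0.011,-1],[-0.323,-0.13,0.024,0,0,0.011,-1],[-0.323,-0.13,0.024,0,0,0.011,-1]]' 60; cat >> h.py <<'E'
def wrist(name,px=None,h=0):
    o,T=toolrot(); f=robot.grab_frame("wrist"); H=f["hand_eye"]
    M=np.eye(4); M[:3,:3]=T.as_matrix(); M[:3,3]=o["tool_pos"]; E=np.linalg.inv(M@H)
    im=f["frame"]; np.savez("wrist.npz",K=f["camera_matrix"],D=f["distortion"],E=E,frame=im)
    cv2.imwrite(f"pics/{name}.png",im); print("tcp",np.round(o["tool_pos"],4))
    return im,f["camera_matrix"],f["distortion"],E
E
python3 -c "
from h import *
im,K,D,E=wrist('w1'); print(E)
m=(cv2.cvtColor(im,cv2.COLOR_BGR2HSV)[...,2]>130).astype(np.uint8)
cs,_=cv2.findContours(m,cv2.RETR_EXTERNAL,cv2.CHAIN_APPROX_NONE)
for c in cs:
    if cv2.contourArea(c)>800: print(cv2.boundingRect(c),*rect(c,K,D,E,.012))
"
```

```text
time_s: 1.7
tool_pos: [0.6893, 0.0712, 0.1948]
orientation: [-0.003, 0.145, 0.989, -0.003]
contact_force: [-0.2, 0.7, -1.5]
width: 0.0854
tcp [0.6893 0.0712 0.1948]
[[ 0.28658861  0.95803533 -0.00593857 -0.26587079]
 [ 0.92248519 -0.27427015  0.27165596 -0.63558501]
 [ 0.25862724 -0.08333175 -0.96237611  0.15374684]
 [ 0.          0.          0.          1.        ]]
(403, 271, 157, 45) [838.1 217.9] [146.1  42.9] 69.0
(96, 209, 52, 46) [684.9 -79.2] [42.2 37.1] 176.8
(267, 146, 40, 83) [686.5  75.5] [72.9 33.8] 163.4
(0, 71, 41, 80) [ 563.  -115.9] [64.3 31.7] 151.0
(97, 12, 89, 136) [571.4 -10.6] [100.2  67.1] 159.4
(282, 0, 47, 56) [569.1 125.1] [38.6 35.1] 160.5
```

View pics/w1.png

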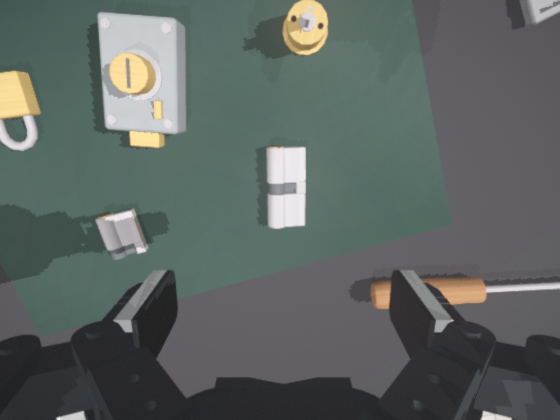

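The wrist view has the double cylinder at (286,187) with clear space around it for the fingers. Both views agree to 1 mm.

```bash
python3 -c "
from h import *
go(.6868,.0753,.10,73.5);go(.6868,.0753,.0225,73.5)"
```

```text
shift [0.0016 0.0023 0.0961] turn [-0.005 -0.005 -0.001] j6 now -1.23 j1 0.05
shift [0.0016 0.0023 0.0961] turn [-0.008  0.008  3.141] j6 now -1.23 j1 0.05
shift [0.0012 0.0027 0.1736] turn [-0.005 -0.005 -0.001] j6 now -1.23 j1 0.05
shift [0.0012 0.0027 0.1736] turn [-0.008  0.008  3.141] j6 now -1.23 j1 0.05
```

```bash
python3 -m handwheel '[[0.001,0.002,0.05,-0.005,-0.005,0,-1],[0.001,0.003,0.1,-0.005,-0.005,0,-1],[0.001,0.003,0.14,-0.005,-0.005,0,-1],[0.001,0.003,0.16,-0.005,-0.005,0,-0.6],[0.001,0.003,0.17,-0.005,-0.005,0,-0.3],[0.001,0.003,0.1735,-0.005,-0.005,0,-0.2],[0.001,0.003,0.1735,-0.005,-0.005,0,-0.1],[0.001,0.003,0.1735,-0.005,-0.005,0,-0.1]]' 50;python3 -c "
from h import *
go(.6868,.0753,.0225,73.5)"
```

```text
time_s: 2.55
tool_pos: [0.6881, 0.0759, 0.025]
orientation: [0.002, 0.144, 0.99, 0.0]
contact_force: [-0.2, 0.6, -0.1]
width: 0.047
shift [ 0.0011 -0.001   0.0025] turn [ 0.001  0.003 -0.001] j6 now -1.23 j1 0.06
shift [ 0.0011 -0.001   0.0025] turn [ 5.000e-03 -1.000e-03  3.141e+00] j6 now -1.23 j1 0.06
```

```bash
python3 -m handwheel '[[0.001,-0.001,0.0025,0,0,0,0.2],[0.001,-0.001,0.0025,0,0,0,1],[0.001,-0.001,0.0025,0,0,0,1],[0.001,-0.001,0.0025,0,0,0,1],[0.001,-0.001,0.0025,0,0,0,1],[0.001,-0.001,-0.02,0,0,0,1],[0.001,-0.001,-0.06,0,0,0,1],[0.001,-0.001,-0.075,0,0,0,1]]' 50;python3 -c "
from h import *
go(.5535,.3397,.1,99.4)"
```

```text
time_s: 3.35
tool_pos: [0.6882, 0.0753, 0.1046]
orientation: [0.005, 0.144, 0.99, 0.001]
contact_force: [0.7, -0.6, -0.1]
width: 0.0307
shift [0.2044 0.2151 0.0034] turn [ 0.001  0.01  -0.453] j6 now -1.23 j1 0.06
shift [0.2044 0.2151 0.0034] turn [ 1.400e-02 -1.000e-03  2.689e+00] j6 now -1.23 j1 0.06
```

```bash
python3 -m handwheel '[[0.2044,0.2151,0,0,0.01,-0.453,1],[0.2044,0.2151,0,0,0.01,-0.453,1],[0.2044,0.2151,0,0,0.01,-0.453,1],[0.2044,0.2151,0,0,0.01,-0.453,1],[0.2044,0.2151,0,0,0.01,-0.453,1],[0.2044,0.2151,0,0,0.01,-0.453,1],[0.2044,0.2151,0.003,0,0.01,-0.453,1],[0.2044,0.2151,0.003,0,0.01,-0.453,1]]' 50;python3 -c "
from h import *
im,K,D,E=wrist('w2')
print(robot.get_obs()['contact_force'],robot.get_obs()['width'])
go(.5535,.3397,.0275,99.4)"
```

```text
time_s: 4.15
tool_pos: [0.5527, 0.3403, 0.0992]
orientation: [-0.001, -0.083, 0.997, -0.0]
contact_force: [0.3, -0.6, -1.7]
width: 0.0303
tcp [0.5527 0.3403 0.0992]
[-0.07855549 -0.29374645 -1.23120338] 0.03011265577285135
shift [-0.0003  0.0004  0.072 ] turn [-0.    -0.001  0.   ] j6 now -1.24 j1 0.49
shift [-0.0003  0.0004  0.072 ] turn [ 1.000e-03 -0.000e+00 -3.141e+00] j6 now -1.24 j1 0.49
```

View pics/w2.png

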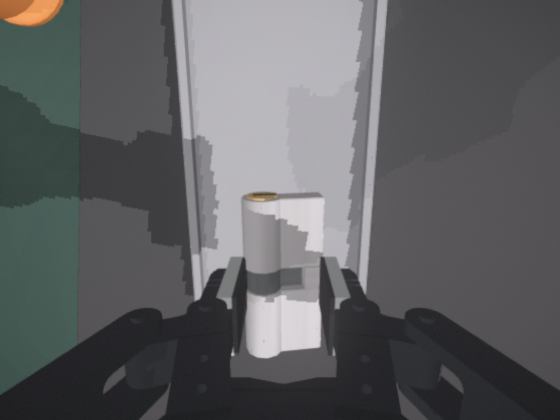

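The part is held level and in line with the tray (cylinder 242–322 px wide, tray walls at about 195 and 365 px). Lowering it now.

```bash
python3 -m handwheel '[[0,0,0.04,0,0,0,1],[0,0,0.06,0,0,0,1],[0,0,0.07,0,0,0,1],[0,0,0.072,0,0,0,1],[0,0,0.073,0,0,0,1],[0,0,0.073,0,0,0,1],[0,0,0.073,0,0,0,1]]' 50
```

```text
time_s: 4.9
tool_pos: [0.5548, 0.3381, 0.0288]
orientation: [0.0, -0.081, 0.997, 0.0]
contact_force: [-3.6, -2.7, 6.2]
width: 0.0307
```

```bash
python3 -m handwheel '[[0,0,0,0,0,0,0.2],[0,0,0,0,0,0,0],[0,0,0,0,0,0,-0.1],[0,0,0,0,0,0,-0.1],[0,0,-0.04,0,0,0,-0.1],[0,0,-0.09,0,0,0,-0.3],[0,0,-0.14,0,0,0,-1],[0,0,-0.14,0,0,0,-1]]' 50;python3 -c "
from h import *
im,K,D,E=wrist('w3')
m=(cv2.cvtColor(im,cv2.COLOR_BGR2HSV)[...,2]>215).astype(np.uint8)
cs,_=cv2.findContours(m,cv2.RETR_EXTERNAL,cv2.CHAIN_APPROX_NONE)
for c in cs:
    if cv2.contourArea(c)>500: print(cv2.boundingRect(c),*rect(c,K,D,E,.018))
go(.4483,.0861,.16,75)"
```

```text
time_s: 5.7
tool_pos: [0.5575, 0.3396, 0.1788]
orientation: [0.008, -0.081, 0.997, 0.003]
contact_force: [1.3, -0.2, 2.0]
width: 0.0821
tcp [0.5575 0.3396 0.1788]
(266, 146, 35, 86) [554.  341.4] [70.9 27.6] 8.6
(22, 0, 71, 22) [452.5 166.6] [47.9 12.9] 99.9
shift [ 0.1477 -0.2321  0.012 ] turn [0.005 0.009 0.424] j6 now -1.24 j1 0.49
shift [ 0.1477 -0.2321  0.012 ] turn [-0.013  0.007 -2.717] j6 now -1.24 j1 0.49
```

View pics/w3.png

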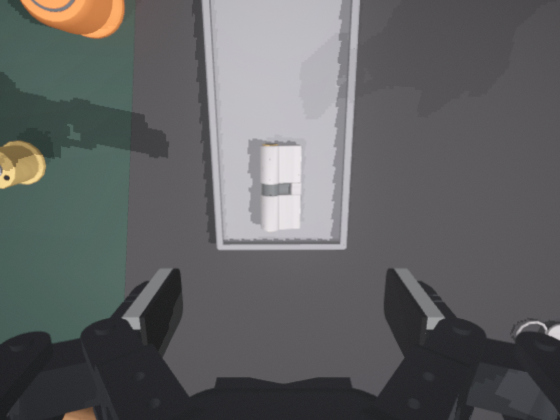

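The double cylinder lies flat on the floor, centred in the end of the long tray at (281,187). Next is the knob.

```bash
python3 -m handwheel '[[0.1477,-0.2321,0.012,0.005,0.009,0.424,-1],[0.1477,-0.2321,0.012,0.005,0.009,0.424,-1],[0.1477,-0.2321,0.012,0.005,0.009,0.424,-1],[0.1477,-0.2321,0.012,0.005,0.009,0.424,-1],[0.1477,-0.2321,0.012,0.005,0.009,0.424,-1],[0.1477,-0.2321,0.012,0.005,0.009,0.424,-1],[0.1477,-0.2321,0.012,0.005,0.009,0.424,-1],[0.1477,-0.2321,0.012,0.005,0.009,0.424,-1]]' 60;python3 -c "
from h import *
im,K,D,E=wrist('w4')
c0=ray([[280,210]],K,D,E,.045);print(c0)
g=cv2.cvtColor(im,cv2.COLOR_BGR2HSV); m=((g[...,2]>150)&(g[...,1]<60)).astype(np.uint8)
cs,_=cv2.findContours(m,cv2.RETR_EXTERNAL,cv2.CHAIN_APPROX_NONE)
for c in cs:
    if cv2.contourArea(c)>500: print(cv2.boundingRect(c),*rect(c,K,D,E,.045),*rect(c,K,D,E,.034))
go(.4483,.0861,.034,75)"
```

```text
time_s: 6.55
tool_pos: [0.4481, 0.086, 0.1593]
orientation: [-0.0, 0.131, 0.991, 0.0]
contact_force: [-0.6, -0.7, -0.3]
width: 0.0855
tcp [0.4481 0.086  0.1593]
[[0.44517834 0.08610726]]
(178, 320, 72, 78) [550.1   3.2] [70.8 53.9] 160.4 [557.9  -1.5] [74.  56.4] 160.4
(72, 226, 55, 71) [449.1 -48.2] [53.8 36. ] 160.4 [452.3 -55.3] [56.3 37.6] 160.4
(246, 170, 71, 78) [446.9  87.9] [54.1 48.5] 133.2 [449.9  87.1] [56.6 50.7] 133.2
(503, 66, 57, 232) [480.9 254.3] [161.6  33.8] 177.3 [485.6 261.2] [169.1  35.4] 177.3
shift [-0.0002 -0.0004  0.1254] turn [ 0.    -0.001  0.   ] j6 now -1.2 j1 0.11
shift [-0.0002 -0.0004  0.1254] turn [ 1.000e-03  0.000e+00 -3.141e+00] j6 now -1.2 j1 0.11
```

View pics/w4.png

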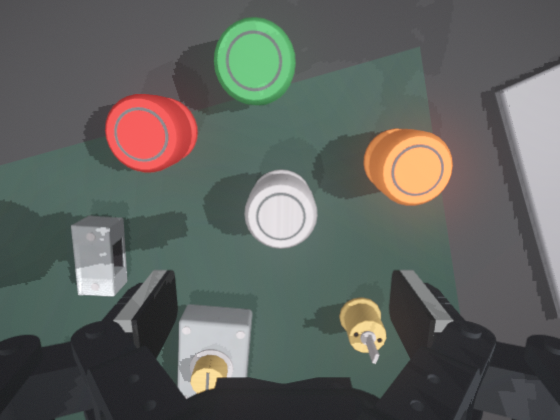

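The steel knob's top ring is at (281,216), directly below the tool, and both finger paths are clear of red (140,135) and orange (417,168).

```bash
python3 -m handwheel '[[0,0,0.05,0,0,0,-1],[0,0,0.09,0,0,0,-1],[0,0,0.12,0,0,0,-1],[0,0,0.1255,0,0,0,-0.6],[0,0,0.1255,0,0,0,-0.2],[0,0,0.1255,0,0,0,0.5],[0,0,0.1255,0,0,0,1],[0,0,0.1255,0,0,0,1]]' 60;python3 -c "
from h import *
go(.457,.3236,.12,99.4)"
```

```text
time_s: 7.4
tool_pos: [0.4494, 0.0869, 0.0355]
orientation: [0.001, 0.13, 0.991, 0.001]
contact_force: [0.8, 0.4, 3.0]
width: 0.0484
shift [ 0.0536  0.2308 -0.0842] turn [ 0.001  0.003 -0.425] j6 now -1.2 j1 0.11
shift [ 0.0536  0.2308 -0.0842] turn [ 4.000e-03 -2.000e-03  2.716e+00] j6 now -1.2 j1 0.11
```

```bash
python3 -m handwheel '[[0,0,-0.04,0,0,0,1],[0,0,-0.085,0,0,0,1],[0,0,-0.085,0,0,0,1],[0.0536,0.2308,-0.085,0,0,-0.425,1],[0.0536,0.2308,-0.085,0,0,-0.425,1],[0.0536,0.2308,-0.085,0,0,-0.425,1],[0.0536,0.2308,-0.085,0,0,-0.425,1],[0.0536,0.2308,-0.085,0,0,-0.425,1]]' 60;python3 -c "
from h import *
go(.457,.3236,.04,99.4)"
```

```text
time_s: 8.2
tool_pos: [0.4562, 0.3262, 0.1201]
orientation: [0.001, -0.083, 0.997, 0.001]
contact_force: [0.9, -0.1, -1.7]
width: 0.0483
shift [-0.0002 -0.0028  0.0801] turn [0.001 0.002 0.001] j6 now -1.18 j1 0.55
shift [-0.0002 -0.0028  0.0801] turn [-4.00e-03  1.00e-03 -3.14e+00] j6 now -1.18 j1 0.55
```

```bash
python3 -m handwheel '[[0,-0.0028,0.04,0,0,0,1],[0,-0.0028,0.065,0,0,0,1],[0,-0.0028,0.075,0,0,0,1],[0,-0.0028,0.078,0,0,0,1],[0,-0.0028,0.08,0,0,0,1],[0,-0.0028,0.081,0,0,0,1]]' 60
```

```text
time_s: 8.8
tool_pos: [0.4577, 0.3239, 0.0406]
orientation: [0.002, -0.082, 0.997, 0.001]
contact_force: [0.4, 0.1, -3.6]
width: 0.0483
```

```bash
python3 -m handwheel '[[0,0,0.001,0,0,0,1],[0,0,0.0015,0,0,0,1],[0,0,0.0015,0,0,0,0.2],[0,0,0.0015,0,0,0,-0.3],[0,0,0.0015,0,0,0,-0.8],[0,0,0.0015,0,0,0,-1],[0,0,0.0015,0,0,0,-1],[0,0,-0.05,0,0,0,-1]]' 60;python3 -m handwheel '[[0,0,-0.05,0,0,0,-1],[0,0,-0.1,0,0,0,-1],[0,0,-0.1,0,0,0,-1]]'; python3 -c "
from h import *
im,K,D,E=wrist('w5')
go(.5655,-.0085,.2,68.4)"
```

```text
time_s: 9.6
tool_pos: [0.4539, 0.3215, 0.0825]
orientation: [-0.004, -0.082, 0.997, -0.002]
contact_force: [0.7, 0.7, -0.8]
width: 0.0854
time_s: 9.9
tool_pos: [0.4574, 0.3236, 0.1913]
orientation: [0.002, -0.082, 0.997, 0.001]
contact_force: [0.8, 0.5, 0.1]
width: 0.0856
tcp [0.4574 0.3236 0.1913]
shift [-0.0533 -0.3449 -0.0128] turn [-0.    -0.     0.542] j6 now -1.19 j1 0.55
shift [-0.0533 -0.3449 -0.0128] turn [ 0.  -0.  -2.6] j6 now -1.19 j1 0.55
```

View pics/w5.png

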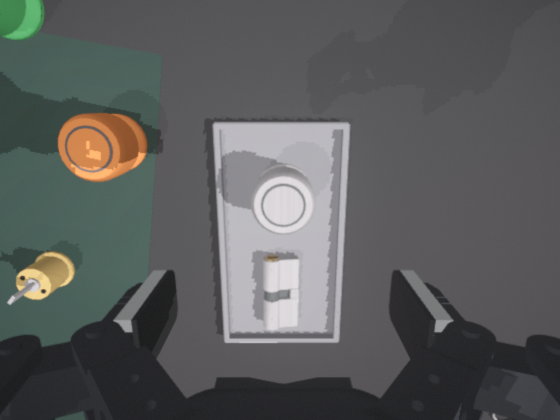

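Both parts now stand separately on the floor of the long tray, the knob at (282,205) and the cylinder at (281,295). Next is the latch.

```bash
python3 -m handwheel '[[-0.0533,-0.345,-0.013,0,0,0.54,-1],[-0.0533,-0.345,-0.013,0,0,0.54,-1],[-0.0533,-0.345,-0.013,0,0,0.54,-1],[-0.0533,-0.345,-0.013,0,0,0.54,-1],[-0.0533,-0.345,-0.013,0,0,0.54,-1],[-0.0533,-0.345,-0.013,0,0,0.54,-1],[-0.0533,-0.345,-0.013,0,0,0.54,-1],[-0.0533,-0.345,-0.013,0,0,0.54,-1]]' 80;python3 -c "
from h import *
im,K,D,E=wrist('w6')
g=cv2.cvtColor(im,cv2.COLOR_BGR2HSV); m=cv2.inRange(g,(15,100,80),(35,255,255)); m2=((g[...,2]>130)).astype(np.uint8)
for mm,h in((m,.046),(m2,.014),(m2,.028)):
  cs,_=cv2.findContours(mm,cv2.RETR_EXTERNAL,cv2.CHAIN_APPROX_NONE)
  for c in cs:
    if cv2.contourArea(c)>150: print(h,cv2.boundingRect(c),*rect(c,K,D,E,h))
go(.566,-.0078,.05,69.4)"
```

```text
time_s: 10.75
tool_pos: [0.5661, -0.014, 0.1988]
orientation: [-0.001, 0.19, 0.982, -0.001]
contact_force: [0.1, 0.5, -1.0]
width: 0.0857
tcp [ 0.5661 -0.014   0.1988]
0.046 (140, 224, 38, 15) [ 553.4 -116.7] [29.7 11.8] 64.4
0.046 (134, 193, 56, 37) [ 541.6 -108.1] [39.2 30.7] 80.5
0.046 (411, 113, 39, 42) [558.8 107.7] [29.6 25.7] 152.8
0.014 (242, 300, 45, 47) [683.6 -79.6] [43.9 35. ] 179.8
0.014 (402, 271, 48, 46) [710.5  74.8] [68.2 10.6] 17.7
0.014 (124, 271, 41, 47) [ 607.7 -173.3] [60.8 11.2] 120.4
0.014 (133, 192, 57, 69) [ 559.9 -123.9] [61.2 45.2] 171.8
0.014 (0, 191, 82, 147) [ 557.5 -253. ] [150.3  75. ] 146.2
0.014 (254, 141, 72, 110) [574.7  -9.3] [98.7 60.5] 159.4
0.014 (411, 112, 56, 44) [569.3 126.6] [46.1 34.7] 64.2
0.014 (142, 46, 54, 81) [451.7 -66.2] [61.2 36. ] 161.5
0.028 (242, 300, 45, 47) [675.4 -75.4] [41.9 33.4] 179.8
0.028 (402, 271, 48, 46) [701.   72.1] [65.1 10.1] 17.7
0.028 (124, 271, 41, 47) [ 602.9 -164.8] [58.1 10.7] 120.4
0.028 (133, 192, 57, 69) [ 557.2 -117.7] [58.5 43.2] 171.8
0.028 (0, 191, 82, 147) [ 554.9 -240.9] [143.5  71.6] 146.2
0.028 (254, 141, 72, 110) [571.3  -8.2] [94.2 57.8] 159.4
0.028 (411, 112, 56, 44) [566.2 121.5] [44.  33.1] 64.2
0.028 (142, 46, 54, 81) [453.9 -62.6] [58.4 34.4] 161.5
shift [0.0005 0.0035 0.1487] turn [-0.001 -0.002 -0.02 ] j6 now -1.28 j1 -0.09
shift [0.0005 0.0035 0.1487] turn [-3.000e-03  1.000e-03  3.121e+00] j6 now -1.28 j1 -0.09
```

View pics/w6.png

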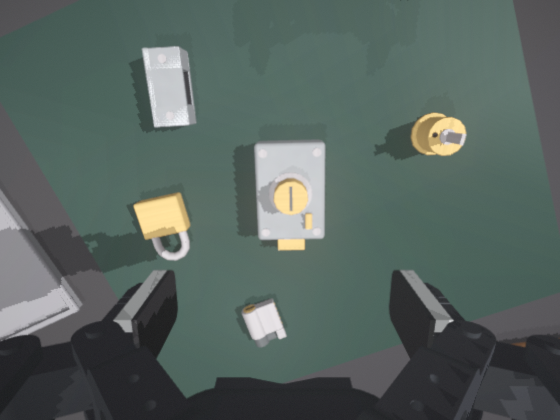

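```bash
python3 -c "
from h import *
d=np.load('wrist.npz'); print(ray([[291,198],[438,137],[446,134]],d['K'],d['D'],d['E'],.046), ray([[446,134]],d['K'],d['D'],d['E'],.032))"
```

```text
[[ 0.56700232 -0.00632298]
 [ 0.56423914  0.1138021 ]
 [ 0.56432766  0.11991713]] [[0.56753215 0.1252897 ]]
```

```bash
python3 -c "
from h import *
print(robot.get_obs()['tool_pos']);go(.567,-.0065,.0505,69.4)"
```

```text
[ 0.5654882  -0.01124119  0.19868971]
shift [0.     0.0051 0.1482] turn [-0.001 -0.002 -0.02 ] j6 now -1.28 j1 -0.09
shift [0.     0.0051 0.1482] turn [-3.000e-03  1.000e-03  3.121e+00] j6 now -1.28 j1 -0.09
```

```bash
python3 -m handwheel '[[0,0.005,0.05,0,0,-0.02,-0.6],[0,0.005,0.1,0,0,-0.02,-0.3],[0,0.005,0.135,0,0,-0.02,-0.1],[0,0.005,0.145,0,0,-0.02,-0.1],[0,0.005,0.1485,0,0,-0.02,0],[0,0.005,0.1485,0,0,-0.02,0],[0,0.005,0.1485,0,0,-0.02,0]]' 80;python3 -c "
from h import *
go(.567,-.0065,.0505,69.4)"
```

```text
time_s: 11.5
tool_pos: [0.5684, -0.0064, 0.0527]
orientation: [0.001, 0.179, 0.984, 0.0]
contact_force: [-0.6, 0.7, -0.8]
width: 0.0429
shift [ 0.0013 -0.0006  0.0022] turn [0.    0.002 0.   ] j6 now -1.29 j1 -0.08
shift [ 0.0013 -0.0006  0.0022] turn [-3.000e-03  1.000e-03 -3.141e+00] j6 now -1.29 j1 -0.08
```

```bash
python3 -m handwheel '[[0.001,0,0.002,0,0,0,0.3],[0.001,0,0.002,0,0,0,1],[0.001,0,0.002,0,0,0,1],[0.001,0,0.002,0,0,0,1],[0.001,0,0.002,0,0,0,1],[0.001,0,-0.03,0,0,0,1],[0.001,0,-0.07,0,0,0,1],[0.001,0,-0.07,0,0,0,1]]' 80;python3 -c "
from h import *
go(.5115,-.3675,.122,93.7)"
```

```text
time_s: 12.3
tool_pos: [0.5704, -0.0062, 0.1297]
orientation: [0.007, 0.179, 0.984, 0.001]
contact_force: [0.9, 0.9, -1.9]
width: 0.0245
shift [-0.0719 -0.3589  0.0073] turn [ 0.001  0.014 -0.424] j6 now -1.29 j1 -0.08
shift [-0.0719 -0.3589  0.0073] turn [ 1.900e-02 -1.000e-03  2.718e+00] j6 now -1.29 j1 -0.08
```

```bash
python3 -m handwheel '[[-0.072,-0.359,0.005,0,0.01,-0.424,1],[-0.072,-0.359,0.005,0,0.01,-0.424,1],[-0.072,-0.359,0.005,0,0.01,-0.424,1],[-0.072,-0.359,0.005,0,0.01,-0.424,1],[-0.072,-0.359,0.005,0,0.01,-0.424,1],[-0.072,-0.359,0.005,0,0.01,-0.424,1],[-0.072,-0.359,0.005,0,0.01,-0.424,1],[-0.072,-0.359,0.005,0,0.01,-0.424,1]]' 80;python3 -c "
from h import *
im,K,D,E=wrist('w7');print(robot.get_obs()['contact_force'],robot.get_obs()['width'])
go(.5115,-.3675,.057,93.7)"
```

```text
time_s: 13.1
tool_pos: [0.5099, -0.3711, 0.1236]
orientation: [0.001, -0.031, 1.0, -0.0]
contact_force: [1.1, 0.4, -4.0]
width: 0.0243
tcp [ 0.5099 -0.3711  0.1236]
[-1.80836236 -1.55655791 -2.20584691] 0.02459415801935815
shift [-0.0027  0.0064  0.0665] turn [-0.002  0.003 -0.005] j6 now -2.32 j1 -0.69
shift [-0.0027  0.0064  0.0665] turn [4.000e-03 3.000e-03 3.136e+00] j6 now -2.32 j1 -0.69
```

View pics/w7.png

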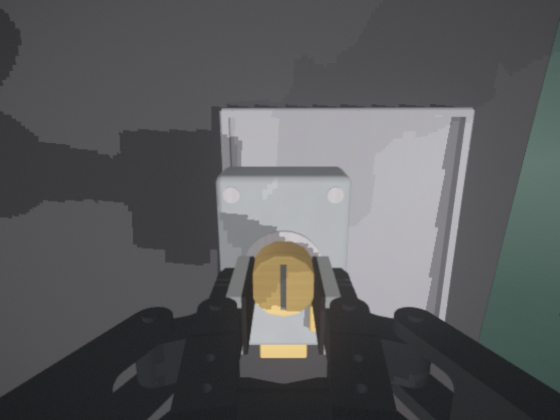

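The latch hangs level and in line with the square tray, and the correction is +6 mm along the tool's y. Lowering it.

```bash
python3 -m handwheel '[[-0.003,0.0064,0.02,0,0,-0.005,1],[-0.003,0.0064,0.045,0,0,-0.005,1],[-0.003,0.0064,0.06,0,0,-0.005,1],[-0.003,0.0064,0.065,0,0,-0.005,1],[-0.003,0.0064,0.067,0,0,-0.005,1],[-0.003,0.0064,0.068,0,0,-0.005,1],[-0.003,0.0064,0.068,0,0,-0.005,1]]' 80
```

```text
time_s: 13.85
tool_pos: [0.5124, -0.3675, 0.0572]
orientation: [0.002, -0.032, 0.999, -0.001]
contact_force: [-3.0, 3.0, 4.8]
width: 0.0242
```

```bash
python3 -m handwheel '[[0,0,0.001,0,0,0,1],[0,0,0.001,0,0,0,1],[0,0,0.001,0,0,0,1]]' 80
```

```text
time_s: 14.15
tool_pos: [0.5128, -0.3678, 0.0573]
orientation: [0.003, -0.032, 0.999, -0.002]
contact_force: [-1.5, 1.9, 5.2]
width: 0.0245
```

In contact with the floor, so I'm releasing.

```bash
python3 -m handwheel '[[0,0,0,0,0,0,0.5],[0,0,0,0,0,0,0.2],[0,0,0,0,0,0,0],[0,0,0,0,0,0,0],[0,0,-0.03,0,0,0,0],[0,0,-0.08,0,0,0,-0.5],[0,0,-0.13,0,0,0,-1],[0,0,-0.13,0,0,0,-1]]' 50;python3 -c "
from h import *
im,K,D,E=wrist('w8')
go(.453,-.065,.17,71.6)"
```

```text
time_s: 14.95
tool_pos: [0.5146, -0.3693, 0.1971]
orientation: [0.009, -0.032, 0.999, -0.007]
contact_force: [0.7, -0.5, 0.8]
width: 0.0835
tcp [ 0.5146 -0.3693  0.1971]
shift [0.0412 0.307  0.0189] turn [-0.008  0.014  0.386] j6 now -2.32 j1 -0.68
shift [0.0412 0.307  0.0189] turn [-0.02  -0.011 -2.756] j6 now -2.32 j1 -0.68
```

View pics/w8.png

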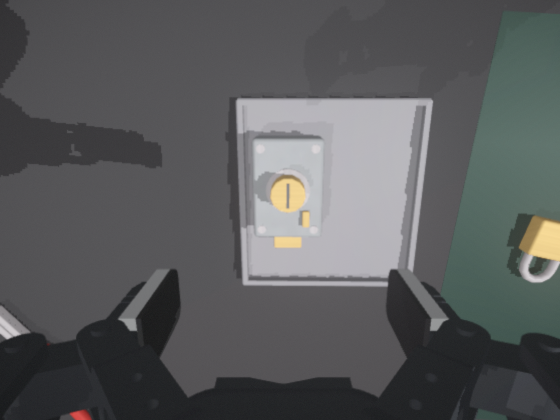

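The latch lies flat in the square tray at (288,185), clear of the walls. Next is the keep.

```bash
python3 -m handwheel '[[0.041,0.307,0.019,0,0.014,0.386,-1],[0.041,0.307,0.019,0,0.014,0.386,-1],[0.041,0.307,0.019,0,0.014,0.386,-1],[0.041,0.307,0.019,0,0.014,0.386,-1],[0.041,0.307,0.019,0,0.014,0.386,-1],[0.041,0.307,0.019,0,0.014,0.386,-1],[0.041,0.307,0.019,0,0.014,0.386,-1],[0.041,0.307,0.019,0,0.014,0.386,-1]]' 50;python3 -c "
from h import *
im,K,D,E=wrist('w9')
m2=((cv2.cvtColor(im,cv2.COLOR_BGR2HSV)[...,2]>115)).astype(np.uint8)
for h in(.013,.026):
  cs,_=cv2.findContours(m2,cv2.RETR_EXTERNAL,cv2.CHAIN_APPROX_NONE)
  for c in cs:
    if cv2.contourArea(c)>800: print(h,cv2.boundingRect(c),*rect(c,K,D,E,h))
go(.4527,-.0668,.031,71.6)"
```

```text
time_s: 15.8
tool_pos: [0.4527, -0.0638, 0.169]
orientation: [-0.0, 0.159, 0.987, -0.004]
contact_force: [0.4, 0.2, 0.5]
width: 0.0855
tcp [ 0.4527 -0.0638  0.169 ]
0.013 (401, 270, 52, 62) [575.7  28.1] [71.4 18.6] 12.4
0.013 (114, 269, 52, 63) [ 497.4 -211.4] [73.1 18.7] 131.1
0.013 (0, 246, 109, 101) [ 476.6 -295. ] [105.3  83.5] 93.4
0.013 (512, 235, 48, 53) [569.3 125.9] [55.  35.2] 44.3
0.013 (123, 0, 437, 363) [458.9 -11.4] [372.8 211.7] 107.4
0.026 (401, 270, 52, 62) [566.9  24.9] [68.1 17.7] 12.4
0.026 (114, 269, 52, 63) [ 492.2 -203.4] [69.7 17.9] 131.1
0.026 (0, 246, 109, 101) [ 472.4 -283.1] [100.4  79.6] 93.4
0.026 (512, 235, 48, 53) [560.8 118.2] [52.4 33.6] 44.3
0.026 (123, 0, 437, 363) [455.6 -12.7] [355.5 201.8] 107.4
shift [-0.     -0.0007  0.1383] turn [-0.008  0.001  0.001] j6 now -1.47 j1 -0.22
shift [-0.     -0.0007  0.1383] turn [-2.000e-03 -1.300e-02 -3.141e+00] j6 now -1.47 j1 -0.22
```

View pics/w9.png

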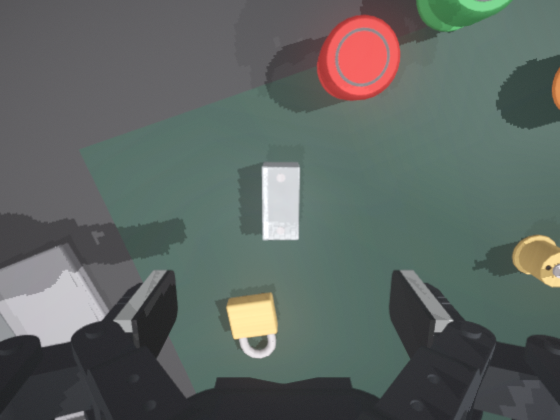

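The keep is at (281,203), aligned between the fingers with nothing in their way.

```bash
python3 -m handwheel '[[0,-0.0007,0.05,-0.008,0,0,-0.8],[0,-0.0007,0.1,-0.008,0,0,-0.4],[0,-0.0007,0.13,-0.008,0,0,-0.1],[0,-0.0007,0.138,-0.008,0,0,-0.1],[0,-0.0007,0.1385,-0.008,0,0,0],[0,-0.0007,0.1385,-0.008,0,0,0.3],[0,-0.0007,0.1385,-0.008,0,0,1],[0,-0.0007,0.1385,-0.008,0,0,1]]' 40;python3 -c "
from h import *
go(.4824,-.2943,.11,93.7)"
```

```text
time_s: 16.65
tool_pos: [0.4542, -0.0674, 0.0329]
orientation: [0.003, 0.159, 0.987, -0.001]
contact_force: [0.1, -1.8, 5.5]
width: 0.0268
shift [-0.0987 -0.2065 -0.0765] turn [-0.001  0.005 -0.385] j6 now -1.48 j1 -0.23
shift [-0.0987 -0.2065 -0.0765] turn [8.000e-03 2.000e-03 2.757e+00] j6 now -1.48 j1 -0.23
```

```bash
python3 -m handwheel '[[0,0,0,0,0,0,1],[0,0,-0.04,0,0,0,1],[0,0,-0.075,0,0,0,1],[-0.099,-0.2065,-0.0765,0,0.005,-0.385,1],[-0.099,-0.2065,-0.0765,0,0.005,-0.385,1],[-0.099,-0.2065,-0.0765,0,0.005,-0.385,1],[-0.099,-0.2065,-0.0765,0,0.005,-0.385,1],[-0.099,-0.2065,-0.0765,0,0.005,-0.385,1]]' 40;python3 -c "
from h import *
print(robot.get_obs()['width']);go(.4824,-.2943,.0375,93.7)"
```

```text
time_s: 17.45
tool_pos: [0.4825, -0.2969, 0.1101]
orientation: [0.0, -0.032, 0.999, -0.001]
contact_force: [0.2, 0.8, -0.9]
width: 0.0267
0.026732227847302767
shift [-0.0001  0.0027  0.0726] turn [-0.002  0.    -0.001] j6 now -2.25 j1 -0.62
shift [-0.0001  0.0027  0.0726] turn [0.000e+00 3.000e-03 3.141e+00] j6 now -2.25 j1 -0.62
```

```bash
python3 -m handwheel '[[0,0.0027,0.02,0,0,0,1],[0,0.0027,0.05,0,0,0,1],[0,0.0027,0.065,0,0,0,1],[0,0.0027,0.07,0,0,0,1],[0,0.0027,0.0725,0,0,0,1],[0,0.0027,0.074,0,0,0,1],[0,0.0027,0.074,0,0,0,1]]' 40
```

```text
time_s: 18.15
tool_pos: [0.4829, -0.2945, 0.0372]
orientation: [0.001, -0.032, 0.999, -0.001]
contact_force: [-0.7, -0.0, -1.7]
width: 0.0269
```

```bash
python3 -m handwheel '[[0,0,0.001,0,0,0,1],[0,0,0.0015,0,0,0,1],[0,0,0.0015,0,0,0,1],[0,0,0.0015,0,0,0,0.3],[0,0,0.0015,0,0,0,0.1],[0,0,0.0015,0,0,0,0],[0,0,0.0015,0,0,0,0],[0,0,-0.04,0,0,0,-0.1]]' 40;python3 -m handwheel '[[0,0,-0.05,0,0,0,-1],[0,0,-0.1,0,0,0,-1],[0,0,-0.11,0,0,0,-1]]';python3 -c "
from h import *
im,K,D,E=wrist('w10')
go(.568,.1255,.17,75)"
```

```text
time_s: 18.95
tool_pos: [0.4798, -0.2923, 0.0714]
orientation: [-0.004, -0.032, 0.999, 0.002]
contact_force: [0.5, -0.3, -0.3]
width: 0.0467
time_s: 19.25
tool_pos: [0.4826, -0.2941, 0.1887]
orientation: [0.001, -0.032, 0.999, -0.001]
contact_force: [-0.3, -1.0, 1.8]
width: 0.0854
tcp [ 0.4826 -0.2941  0.1887]
shift [-0.1124  0.4131  0.0168] turn [-0.001 -0.     0.326] j6 now -2.25 j1 -0.61
shift [-0.1124  0.4131  0.0168] turn [ 0.000e+00 -2.000e-03 -2.816e+00] j6 now -2.25 j1 -0.61
```

View pics/w10.png

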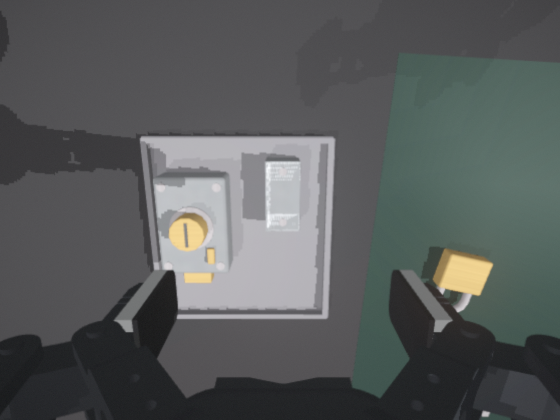

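The keep sits flat at (283,195), well clear of the latch and walls. Now the rim cylinder.

```bash
python3 -m handwheel '[[-0.1124,0.413,0.017,0,0,0.326,-1],[-0.1124,0.413,0.017,0,0,0.326,-1],[-0.1124,0.413,0.017,0,0,0.326,-1],[-0.1124,0.413,0.017,0,0,0.326,-1],[-0.1124,0.413,0.017,0,0,0.326,-1],[-0.1124,0.413,0.017,0,0,0.326,-1],[-0.1124,0.413,0.017,0,0,0.326,-1],[-0.1124,0.413,0.017,0,0,0.326,-1]]' 40; python3 -m handwheel '[[-0.0,0.035,0,0,0,0,-1],[0,0.035,0,0,0,0,-1],[0,0.035,0,0,0,0,-1]]'; python3 -c "
from h import *
im,K,D,E=wrist('w11')
m=cv2.inRange(cv2.cvtColor(im,cv2.COLOR_BGR2HSV),(15,80,60),(35,255,255))
cs,_=cv2.findContours(m,cv2.RETR_EXTERNAL,cv2.CHAIN_APPROX_NONE)
for c in cs:
    if cv2.contourArea(c)>300: print(cv2.boundingRect(c),*rect(c,K,D,E,.032),*rect(c,K,D,E,.016))
go(.568,.1253,.031,75)"
```

```text
time_s: 20.1
tool_pos: [0.5605, 0.0939, 0.1688]
orientation: [-0.001, 0.131, 0.991, -0.001]
contact_force: [0.5, -0.9, -0.4]
width: 0.0852
time_s: 20.4
tool_pos: [0.5689, 0.1282, 0.1667]
orientation: [-0.003, 0.13, 0.992, -0.002]
contact_force: [-0.2, -1.4, -0.5]
width: 0.0854
tcp [0.5689 0.1282 0.1667]
(0, 227, 19, 44) [548.2 -82.9] [37.1 13.4] 153.2 [551.1 -97.1] [39.4 14.3] 153.2
(257, 178, 44, 50) [565.3 126.6] [37.6 32. ] 165.1 [569.3 125.3] [40.  33.9] 165.1
(287, 0, 46, 18) [445.8 179.4] [28.8  9.7] 75.0 [442.4 181.4] [30.5 10.3] 75.0
(274, 0, 72, 32) [449.8 178.4] [45.4 17.9] 75.0 [446.6 180.2] [48.2 19. ] 75.0
shift [-1.000e-04 -1.700e-03  1.362e-01] turn [-0.004 -0.004  0.   ] j6 now -1.15 j1 0.16
shift [-1.000e-04 -1.700e-03  1.362e-01] turn [ 0.007 -0.006 -3.141] j6 now -1.15 j1 0.16
```

View pics/w11.png

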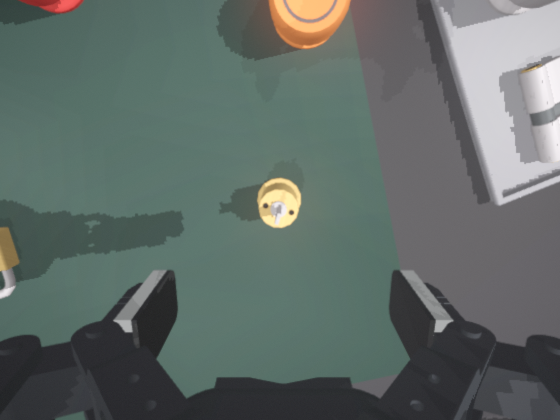

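The rim cylinder is at (279,203) between open fingers, with nothing near it.

```bash
python3 -m handwheel '[[0,-0.0015,0.05,-0.004,-0.004,0,-0.8],[0,-0.0015,0.1,-0.004,-0.004,0,-0.4],[0,-0.0015,0.128,-0.004,-0.004,0,-0.1],[0,-0.0015,0.135,-0.004,-0.004,0,-0.1],[0,-0.0015,0.136,-0.004,-0.004,0,0],[0,-0.0015,0.136,-0.004,-0.004,0,0.3],[0,-0.0015,0.136,-0.004,-0.004,0,1],[0,-0.0015,0.136,-0.004,-0.004,0,1]]' 50;python3 -c "
from h import *
go(.5602,-.2893,.11,93.7)"
```

```text
time_s: 21.25
tool_pos: [0.5694, 0.1254, 0.0337]
orientation: [0.002, 0.131, 0.991, 0.001]
contact_force: [-0.2, -2.3, 6.4]
width: 0.028
shift [-0.0988 -0.4028 -0.0766] turn [ 0.001  0.004 -0.327] j6 now -1.16 j1 0.15
shift [-0.0988 -0.4028 -0.0766] turn [ 6.000e-03 -1.000e-03  2.815e+00] j6 now -1.16 j1 0.15
```

```bash
python3 -m handwheel '[[0,0,0,0,0,0,1],[0,0,-0.04,0,0,0,1],[0,0,-0.0766,0,0,0,1],[-0.05,-0.2,-0.0766,0,0.004,-0.16,1],[-0.05,-0.2,-0.0766,0,0.004,-0.16,1],[-0.05,-0.2,-0.0766,0,0.004,-0.16,1],[-0.05,-0.2,-0.0766,0,0.004,-0.16,1],[-0.05,-0.2,-0.0766,0,0.004,-0.16,1]]' 50;python3 -c "
from h import *
print(robot.get_obs()['width']);go(.5602,-.2893,.11,93.7)"
```

```text
time_s: 22.05
tool_pos: [0.5651, -0.0853, 0.1103]
orientation: [0.0, 0.053, 0.999, 0.0]
contact_force: [-0.1, 0.1, -2.3]
width: 0.0279
0.027864401137383386
shift [-0.0169 -0.2033  0.0003] turn [ 0.     0.    -0.171] j6 now -1.68 j1 -0.21
shift [-0.0169 -0.2033  0.0003] turn [ 0.   -0.    2.97] j6 now -1.68 j1 -0.21
```

```bash
python3 -m handwheel '[[-0.017,-0.2033,0,0,0,-0.171,1],[-0.017,-0.2033,0,0,0,-0.171,1],[-0.017,-0.2033,0,0,0,-0.171,1],[-0.017,-0.2033,0,0,0,-0.171,1],[-0.017,-0.2033,0,0,0,-0.171,1],[-0.017,-0.2033,0.03,0,0,-0.171,1],[-0.017,-0.2033,0.05,0,0,-0.171,1],[-0.017,-0.2033,0.06,0,0,-0.171,1]]' 50;python3 -c "
from h import *
print(robot.get_obs()['width']);go(.5602,-.2893,.038,93.7)"
```

```text
time_s: 22.85
tool_pos: [0.5596, -0.2878, 0.0476]
orientation: [-0.002, -0.032, 0.999, 0.001]
contact_force: [-0.1, 0.6, -1.6]
width: 0.0282
0.02819605106012762
shift [-0.0006 -0.0016  0.0096] turn [ 0.003 -0.003  0.   ] j6 now -2.17 j1 -0.53
shift [-0.0006 -0.0016  0.0096] turn [ 0.005  0.004 -3.141] j6 now -2.17 j1 -0.53
```

```bash
python3 -m handwheel '[[-0.0006,-0.0016,0.005,0,0,0,1],[-0.0006,-0.0016,0.009,0,0,0,1],[-0.0006,-0.0016,0.011,0,0,0,1],[-0.0006,-0.0016,0.012,0,0,0,1],[-0.0006,-0.0016,0.012,0,0,0,1]]' 50
```

```text
time_s: 23.35
tool_pos: [0.5611, -0.2893, 0.0377]
orientation: [-0.0, -0.033, 0.999, 0.001]
contact_force: [-2.6, 2.2, 5.2]
width: 0.0282
```

Touching the floor. I'll release it, retreat and check both trays.

```bash
python3 -m handwheel '[[0,0,0,0,0,0,0.5],[0,0,0,0,0,0,0.2],[0,0,0,0,0,0,-0.1],[0,0,0,0,0,0,-0.2],[0,0,0,0,0,0,-0.2],[0,0,-0.04,0,0,0,-0.2],[0,0,-0.09,0,0,0,-0.2],[0,0,-0.15,0,0,0,-1]]' 40;python3 -m handwheel '[[0,0,-0.02,0,0,0,-1],[0,0,-0.04,0,0,0,-1],[0,0,-0.04,0,0,0,-1],[0,0,-0.04,0,0,0,-1]]';python3 -c "
from h import *
wrist('w12')
for n in('top','side'):
  cv2.imwrite(f'pics/{n}9.png',robot.grab_frame(n)['frame'])
a=np.vstack([cv2.imread('pics/w12.png'),cv2.imread('pics/side9.png')]);b=cv2.imread('pics/top9.png')
cv2.imwrite('pics/f.png',cv2.resize(np.hstack([a,np.vstack([b,0*b])]),(800,600),interpolation=cv2.INTER_AREA))"
```

```text
time_s: 24.15
tool_pos: [0.5608, -0.2894, 0.1788]
orientation: [-0.001, -0.033, 0.999, 0.001]
contact_force: [1.2, -0.4, 0.1]
width: 0.0644
time_s: 24.55
tool_pos: [0.5607, -0.2894, 0.218]
orientation: [-0.001, -0.033, 0.999, 0.001]
contact_force: [0.7, 0.2, -0.1]
width: 0.0852
tcp [ 0.5607 -0.2894  0.218 ]
```

View pics/w12.png

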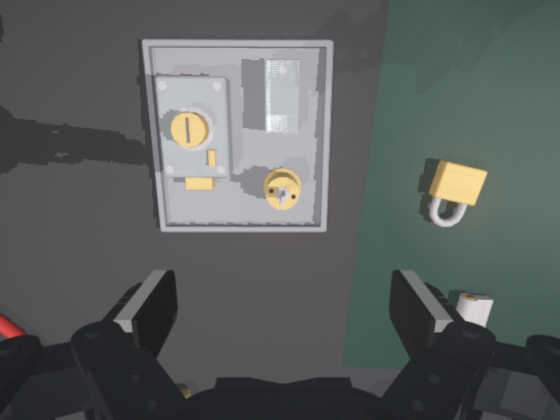

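View pics/side9.png

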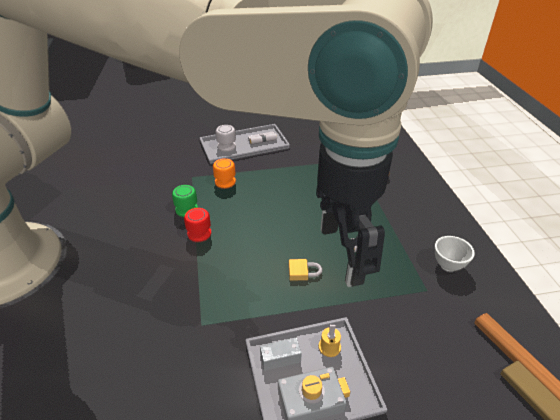

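The wrist view shows latch, keep and rim cylinder apart and upright on the square tray's floor. The side view shows knob and double cylinder in the long tray, and the padlock where it was. The half cylinder shows in the wrist view at (475,308). Handing in.

```bash
python3 -c "
from cell import robot
print(robot.job_done())"
```

```text
the job is handed in; nothing more can be done
None
```

I made up both orders and handed the job in at about 25 s of the 120 s allowed. The hand-in gives no verdict.

- **Long tray:** the double cylinder and the steel knob sit on the floor, apart and the same way up as before. I checked this from the wrist camera after each placing and from the side camera at the end.
- **Square tray:** the latch, box keep and rim cylinder are on the floor, the same way up, and clear of each other and the rim. The last wrist and side views show this.
- **Stock:** I did not touch the padlock, the half cylinder or the coloured knobs. The padlock and coloured knobs are visible in place. The half cylinder is hidden behind the gripper in the side view and showed only partly in the last wrist view, and I did not measure it again. The last top-camera picture was saved but not viewed.
- **Small disagreements:**
  - The reported finger openings were about 1–4 mm under the given part sizes.
  - The double cylinder, latch and rim cylinder met the floor about 1–2 mm higher than expected, with about 5–6 N on the tool.

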